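# Close up the chile mill and hold its lid half-turned, short of the click

## Task

Get the chile mill ready without starting it: first lower its hinged tray guard slowly and gently until it lies shut on its stop. Then fit the loose bayonet lid into the mill's round mouth, its two lugs going down through the two gaps, and twist it clockwise (seen from above) until its grip bar points at the two half-way pips on the rim, well short of the click that locks it. Finish while still gripping the lid and holding it there against its return spring, and leave the jar, the salt cellar and the spatula where they are.

Things in the scene. Friction and masses are not known exactly. Their poses are not given: they have to be found in the camera images.
- mill: The mill: fixed white housing, 170 mm along its x, 305 mm along its y, 70 mm high; at its right end an aluminium collar of 104 mm outer diameter with the mouth, at its left end the tray well with the guard. Origin on the counter in the housing's middle; x points away from the robot, z up
- mouth (a point): Centre of the mouth, level with its rim's top, 112 mm above the counter; axes as the mill's. Opening 73 mm across inside an inward lip 5 mm thick; two gaps 22 mm wide cut the lip along this point's +x and -x, reaching 45 mm from the axis. The seated lid's underside rests on a turntable 13 mm below this point, its lugs in a channel 8 mm high. From the gaps the lid turns only clockwise
- pip (a point): One of two dark half-way pips, 8 x 5 mm and 5 mm high, on the collar's rim, 48 mm from the mouth's axis, 0.60 rad (34 degrees) clockwise of the gap nearer the robot; the other is opposite
- drive (a joint): Spring-returned turntable under the mouth, pushed round by the lid's lugs: 0 with the lid at the gaps, grows clockwise seen from above (rad). It lags the lid's twist by about 0.06 rad of play: about 0.54 with the bar at the pips. A light spring catch begins to rub at about 0.95 and clicks at about 1.2, just before a hard stop. The spring takes about 0.1 N m at half-way
- lid_center (a point): Centre of the loose lid (about 140 g), 24 mm above its underside: aluminium disc 66 mm across, 12 mm thick; two lugs 16 mm wide, 6 mm thick at the underside, out to 42 mm from the axis along +x and -x; on top a black grip bar 58 mm along x, 14 mm along y, from 12 to 48 mm above the underside. Lies upright right of the mill, any yaw; same after half a turn. z up
- guard (a joint): Hinge of the tray guard: 0 lying shut on its stop, grows as its free edge rises (rad). It is stiff and stays where it is left; 1 to 3 N at the free edge moves it
- guard_hinge (a point): Middle of the guard's hinge line, on its upper face, at the edge farthest from the robot. The guard is an aluminium plate 116 mm from hinge to free edge, 118 mm wide along the hinge, 4 mm thick. The hinge runs along y; -x points along the plate to the free edge, towards the robot (axes tilt with the guard)
- guard_push (a point): Point on the guard's upper face, 85 mm from the hinge, half-way along its width; where to push it down. Shut, it is 75 mm above the counter
- jar: Bystander: glass jar with aluminium lid, 76 mm across, 130 mm high, standing beyond the lid; origin at the centre of its underside
- cellar: Bystander: round white ceramic salt cellar, 80 mm across, 68 mm high; origin at the centre of its underside
- spatula: Bystander: yellow spatula, 260 mm long, lying left of the mill along its x; origin under its middle
Mind the look-alikes: they are no part of the job. Leave any red or yellow look-alike of the part that bears lid_center alone.

How it is judged (in metres and radians):
On the way, in this order (a step that is already met when the one before it is completed fails the run):
1. the guard lies shut on its stop (value of joint guard below 0.05 rad), for 0.2 s.
2. the lid, held by the gripper, is seated in the mouth with its lugs through the gaps (horizontal distance between lid_center and mouth below 0.006 m and z of lid_center in the frame of mouth below 0.0145 m and contact force between the fingers and lid above 0.5 N), for 0.1 s.
At the end, for the whole second after the job is handed in: The guard is shut (under 0.05 rad); the lid sits in the mouth (within 6 mm of its axis, lugs below the lip, tilt under 0.1 rad), its lugs have turned the drive to between 0.38 and 0.70 rad and it stands still, and the fingers still grip it with more than 2 N (value of joint guard below 0.05 rad and horizontal distance between lid_center and mouth below 0.006 m and z of lid_center in the frame of mouth below 0.0145 m and angle between lid_center's own z axis and vertical below 0.1 rad and value of joint drive between 0.38 and 0.7 rad and velocity of joint drive between -0.1 and 0.1 rad/s and contact force between the fingers and lid above 2 N); the arm keeps its last pose, push and grip.
It fails at once if the guard is slammed (its hinge turns faster than 2.5 rad/s) (velocity of joint guard below -2.5 rad/s or velocity of joint guard above 2.5 rad/s).
It fails at once if the lid is turned on into the click (drive past 0.95 rad) (value of joint drive above 0.95 rad).
It fails at once if the jar, the salt cellar or the spatula is moved by more than 30 mm (distance of any of jar, cellar, spatula from where it was at the start of the episode above 0.03 m).
It also fails if it takes over 58 s, if anything falls off the work surface, if the arm or the gripper's body presses on something with over 40 N, if the wrist force passes 120 N, or if a joint passes its speed limit or range.

## Robot

A 6-joint arm with a two-finger parallel gripper is mounted at the origin on the work surface. World frame = base frame: x ahead of the robot, y to its left, z up, the work surface at z = 0. Lengths are in mm, angles in rad, forces in N, time in s.
With the tool pointing down it reaches from about 400 to 925 mm from the base axis. Payload 12.5 kg.
Tool frame: the origin (TCP) lies midway between the tips of the shut fingers; the grasp point (between the pads) lies 19 mm behind it; x points along the fingers, y is the direction in which the jaws open and shut, and the axes are right-handed (so a half turn about x gives the same grasp; the last joint's range is limited). The gripper opens to 95 mm and grips with 3 to 60 N. Pads are 20 mm wide; open, the fingers measure 119 mm over their backs; the gripper's body (75 mm by 180 mm) begins 59 mm behind the grasp point.
Start: joints at [-1.261, 0.491, 1.559, -0, 1.092, -0.106], TCP at [252.475, -571.754, 214.661] pointing down, gripper open.
Joint ranges: [-3.1, 3.1], [-0.84, 2.19], [0.05, 2.79], [-1.13, 4.28], [0.06, 2.93], [-2.69, 2.69]. Speed limits (rad/s): [2.22, 2.22, 2.79, 3.14, 3.14, 3.14].

## Interface

Orientations are given as [roll, pitch, yaw] about the fixed x, y, z axes, in that order (R = Rz(yaw) Ry(pitch) Rx(roll)).
In Python, from cell import sensors, read_camera, get_calibration, order gives the robot as it stands. The module is installed in compiled form; this text tells all that it offers.
- The arm moves only by the tool servo_tool, never from a script. Its argument "steps" is text: rows parted by semicolons, each of 7 numbers parted by spaces: the shift along the tool's x, y, z in mm, then the turn, a rotation vector about the tool's x, y, z in rad, then the finger opening in mm, from 0 to 95.1. A call has exactly 8 rows; each row shifts and turns the pose as measured when the row begins, along the tool's axes as they then stand; what a row does not reach is not made up. A row lasts 1/10 s, in which the tool goes at most 50 mm and 8.59 degrees, less where a joint would pass 70% of its speed; a pose out of reach is approached as far as the arm can. A call is refused whole if a number of a shift passes 50 or a number of a turn 0.15, either way. A call with a gripper value outside its range is refused whole. The fingers move at their own pace and stop on an object; the grip force is fixed at half the most. Time passes only in rows, so rows that do not move let the fingers close, or fill a call up. It gives the time, the measured TCP pose, the force and the opening at its end, in the units of the state.
- sensors.state(): the state, without advancing time (a new reading comes with each control period).
- read_camera(name): name is "scene" or "side" or "wrist"; returns (picture, depth): 400x640x3 uint8, blue, green, red; 400x640 float32, mm along the optical axis (not along the pixel's ray), 0 where there is no reading.
- get_calibration(name): a dict with "mtx" (3x3 intrinsics, pixels), "R" (3x3) and "t" (3): a world point X has camera coordinates R X + t. Camera axes: x right, y down, z forward; pixel columns grow to the right and rows downward; lengths in mm; the calibration is good to about 2 mm. A picture is of the moment at which its call begins: read the wrist's pose just before it. get_calibration takes no time and is no camera call; for the wrist camera it gives the pose at the moment of the call.
- order.job_done(): hands the job in, once; it reports no verdict.
The state is a dict: "t": time; "joints": joint angles; "qvel": joint speeds; "tau": joint torques, N m; "eef_pos": TCP position; "tcp_rot": TCP orientation; "ft_force": force on the tool from outside, world axes, zero at the start; "moment": the same for the moment, N m; "opening": opening from 0.0 (shut) to 1.0 (fully open).
Only numpy, scipy, OpenCV 4.12 (cv2) and the standard library are available. Lean on these libraries where they do the work, as an engineer would, in place of code of your own. Each camera call takes 0.05 s, during which the arm holds its last target.

## Working session

There is one attempt and no reset: what is moved stays moved. The work goes in short steps, Python scripts to look and compute and a tool call to move; the robot and the scene stay as the last step left them, time stands still between calls to the robot, and variables do not carry over. Pictures are saved under pics/ and viewed, and the job is handed in when it is done.

Besides the shell and the picture viewer there is one more tool, called after "Call:" as name(argument=value, ...) on one line, values as JSON. servo_tool: Moves the arm, as the interface text tells. Its arguments: {"type":"object","properties":{"steps":{"type":"string"}},"required":["steps"]}

```bash
mkdir -p pics
python3 - <<'E'
from cell import sensors, read_camera, get_calibration
import cv2, numpy as np
s=sensors.state(); print({k:np.round(v,3) for k,v in s.items()})
for n in ("scene","side","wrist"):
    c=get_calibration(n); p,d=read_camera(n)
    cv2.imwrite(f"pics/{n}0.png",p); np.savez(f"{n}0.npz",p=p,d=d,**{k:np.array(c[k]) for k in("mtx","R","t")})
    print(n,np.round(c["mtx"],1).tolist(),np.round(c["R"],3).tolist(),np.round(c["t"],1), (d>0).mean())
E
```

```text
{'t': np.float64(0.0), 'joints': array([-1.261,  0.492,  1.559, -0.   ,  1.092, -0.106]), 'qvel': array([ 0.   , -0.   ,  0.   ,  0.001, -0.   ,  0.001]), 'tau': array([ 2.0000e-03, -6.1263e+01, -2.5818e+01,  6.9000e-02,  4.8000e-02,
       -0.0000e+00]), 'eef_pos': array([ 252.398, -571.479,  214.065]), 'tcp_rot': array([-1.671,  1.57 ,  1.887]), 'ft_force': array([ 0.998,  0.344, -0.212]), 'moment': array([-0.055,  0.015,  0.009]), 'opening': np.float64(1.003)}
scene [[445.0, 0.0, 317.3], [0.0, 445.0, 205.5], [0.0, 0.0, 1.0]] [[-0.698, 0.716, -0.024], [0.434, 0.396, -0.81], [-0.57, -0.575, -0.586]] [ 365.3 -180.  1860. ] 0.9958828125
side [[495.6, 0.0, 313.7], [0.0, 495.6, 199.1], [0.0, 0.0, 1.0]] [[-0.792, -0.611, -0.004], [-0.43, 0.561, -0.707], [0.434, -0.558, -0.707]] [ 475.4  274.1 1071.3] 0.99593359375
wrist [[283.4, 0.0, 317.7], [0.0, 283.4, 198.9], [0.0, 0.0, 1.0]] [[0.405, -0.914, -0.001], [-0.875, -0.388, 0.289], [-0.265, -0.116, -0.957]] [-624.5  -33.5  392.5] 0.99571875
```

View pics/scene0.png

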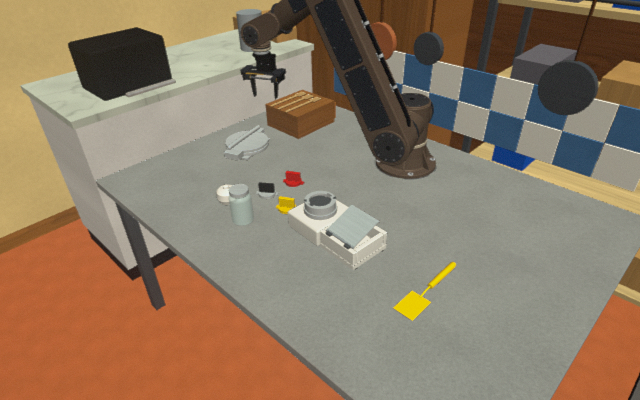

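View pics/side0.png

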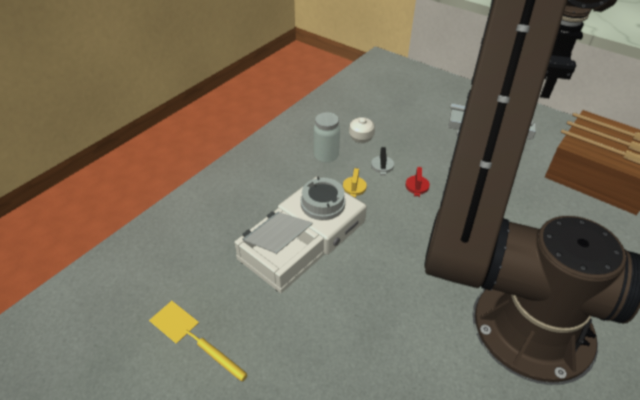

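View pics/wrist0.png

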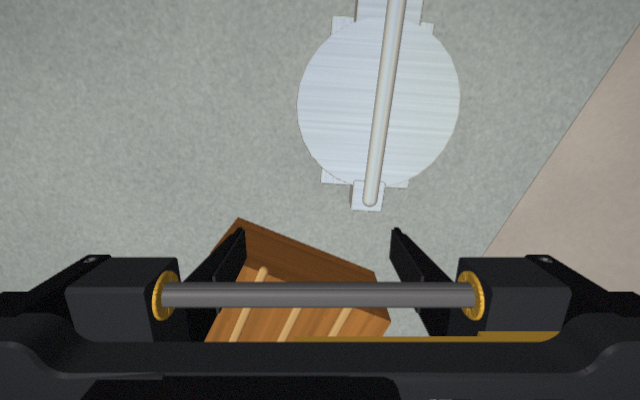

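The scene view shows the mill around (340,225) with its guard raised, and the grey lid with the black bar at (267,190). The yellow and red look-alikes are at (287,203) and (293,179). In the side view the lid is at (383,160), the collar at (323,195) and the guard at (277,232).

```bash
cat > h.py <<'E'
import numpy as np, cv2
def cloud(n):
    z=np.load(n+".npz"); p,d,K,R,t=(z[k] for k in("p","d","mtx","R","t"))
    v,u=np.mgrid[:400,:640]
    c=np.stack([(u-K[0,2])/K[0,0]*d,(v-K[1,2])/K[1,1]*d,d],-1)
    return p,d,(c-t.reshape(3))@R
def uv(n,X):
    z=np.load(n+".npz"); c=np.atleast_2d(X)@z["R"].T+z["t"].reshape(3); q=c@z["mtx"].T; return q[:,:2]/q[:,2:]
def rect(P): # min-area rect of xy pts
    return cv2.minAreaRect(P[:,:2].astype(np.float32))
E
python3 - <<'E'
from h import *
for n in("side0","scene0"):
    p,d,W=cloud(n); ok=(d>0)
    x,y,z=W[...,0],W[...,1],W[...,2]
    print(n)
    roi=ok&(x>300)&(x<950)&(y>-450)&(y<500)
    print("table z",np.median(z[roi&(z<10)&(z>-15)]))
    obj=(roi&(z>12)&(z<260)).astype(np.uint8)
    k,l,st,c=cv2.connectedComponentsWithStats(obj)
    for i in range(1,k):
        if st[i,4]<25: continue
        m=l==i; P=W[m]
        print(st[i],np.round(np.percentile(P,[2,50,98],axis=0)).tolist(),p[m].mean(0).round())
E
python3 -c "
import cv2
a=cv2.imread('pics/side0.png')[80:300,220:440];cv2.imwrite('pics/s0c.png',cv2.resize(a,(590,590),interpolation=cv2.INTER_CUBIC))
a=cv2.imread('pics/scene0.png')[150:280,200:400];cv2.imwrite('pics/sc0c.png',cv2.resize(a,(800,520),interpolation=cv2.INTER_CUBIC))"
```

```text
side0
table z -1.8936870451079606
[ 313  113   27   47 1087] [[665.0, -215.0, 16.0], [686.0, -169.0, 91.0], [728.0, -152.0, 130.0]] [130. 139. 130.]
[349 118  26  24 495] [[629.0, -350.0, 14.0], [657.0, -308.0, 45.0], [696.0, -287.0, 64.0]] [164. 178. 178.]
[378 147  10  22 131] [[520.0, -272.0, 13.0], [536.0, -236.0, 41.0], [562.0, -222.0, 48.0]] [58. 62. 59.]
[415 167   7  24 142] [[400.0, -257.0, 13.0], [413.0, -221.0, 42.0], [436.0, -207.0, 48.0]] [ 41.  45. 141.]
[349 169  10  23 132] [[536.0, -149.0, 13.0], [548.0, -110.0, 43.0], [571.0, -95.0, 49.0]] [ 64. 155. 180.]
[ 234  177  133  115 7961] [[458.0, -16.0, 15.0], [529.0, 139.0, 68.0], [625.0, 268.0, 114.0]] [150. 160. 159.]
[197 338  50  43 511] [[413.0, 461.0, 12.0], [470.0, 471.0, 17.0], [538.0, 478.0, 21.0]] [ 72. 180. 196.]
scene0
table z -0.226148145279833
[286 171  16  14 160] [[401.0, -257.0, 12.0], [423.0, -227.0, 31.0], [441.0, -204.0, 50.0]] [ 38.  44. 168.]
[258 182  18  15 170] [[523.0, -270.0, 12.0], [547.0, -244.0, 31.0], [566.0, -222.0, 50.0]] [65. 69. 68.]
[ 216  184   38   41 1009] [[668.0, -342.0, 15.0], [708.0, -176.0, 70.0], [740.0, -154.0, 132.0]] [161. 173. 167.]
[ 278  191  109   78 4590] [[492.0, -120.0, 15.0], [581.0, 146.0, 71.0], [634.0, 267.0, 115.0]] [157. 175. 175.]
[424 262  32  31 208] [[418.0, 460.0, 12.0], [483.0, 470.0, 17.0], [560.0, 477.0, 23.0]] [ 10. 196. 222.]
```

View pics/s0c.png

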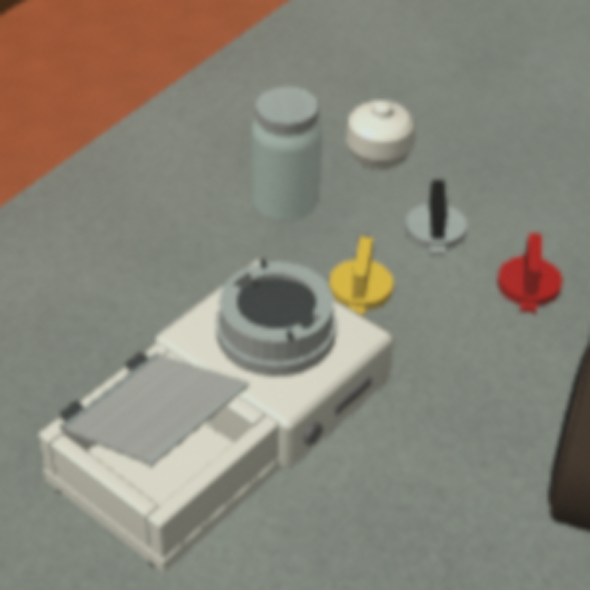

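View pics/sc0c.png

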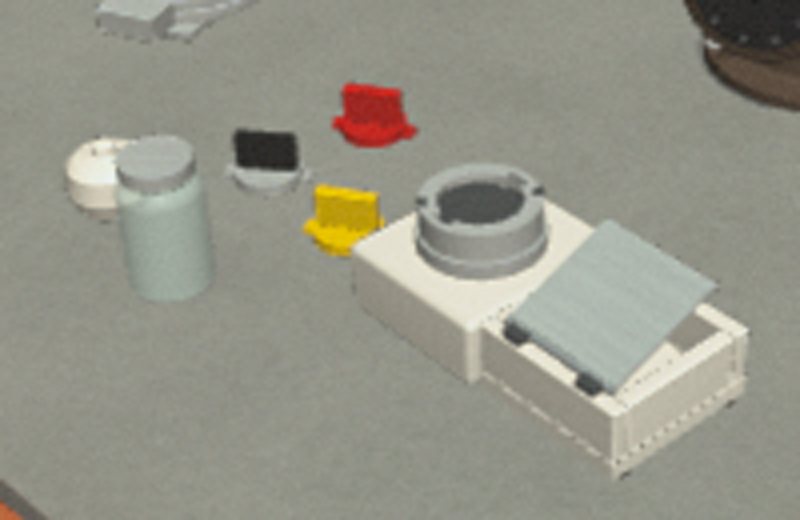

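Run:
```python
from h import *
from scipy.optimize import least_squares
s=220/590
polys={"side0":np.array([[75,425],[175,362],[238,385],[152,457]])*s+[220,80],
"scene0":np.array([[610,227],[705,286],[618,380],[520,318]])/4+[200,150]}
for n in polys:
    p,d,W=cloud(n); m=np.zeros((400,640),np.uint8); cv2.fillPoly(m,[polys[n].astype(np.int32)],1)
    m=cv2.erode(m,np.ones((3,3)))>0
    P=W[m&(d>0)]
    c=np.median(P,0)
    for _ in range(4):
        U,S,V=np.linalg.svd(P-P.mean(0)); nn=V[2]*np.sign(V[2][2]); r=(P-P.mean(0))@nn; P=P[abs(r)<2.5*max(1,r.std())]
    hyp=np.cross(nn,[0,0,1]); 
    print(n,"guard n",nn.round(3),"c",P.mean(0).round(1),"tilt",np.arccos(nn[2]).round(3),"hinge dir yaw",np.arctan2(-hyp[0],hyp[1]).round(3),"std",r.std().round(2))
    # corners projected to plane
    z=np.load(n+".npz");K,R,t=z["mtx"],z["R"],z["t"].reshape(3); C=-R.T@t
    for q in (np.array([[62,425],[175,357],[248,385],[152,465]])*s+[220,80] if n=="side0" else np.array([[610,221],[716,286],[612,390],[508,315]])/4+[200,150]):
        ray=R.T@np.linalg.inv(K)@[q[0],q[1],1]; k=((P.mean(0)-C)@nn)/(ray@nn); print("  corner",(C+k*ray).round(1))
    x,y,zz=W[...,0],W[...,1],W[...,2]
    # collar
    M=(d>0)&(x>450)&(x<650)&(y>-60)&(y<130)&(zz>105)&(zz<120)
    Q=W[M]; 
    f=lambda a:np.clip(np.abs(np.hypot(Q[:,0]-a[0],Q[:,1]-a[1])-44.5)-7.5,0,None)
    r0=least_squares(f,[Q[:,0].mean(),Q[:,1].mean()],loss='soft_l1'); (cc,rr)=cv2.minEnclosingCircle(Q[:,:2].astype(np.float32))
    print("collar",r0.x.round(1),"enc",np.round(cc,1),round(rr,1),"z",np.median(Q[:,2]).round(1),len(Q))
    # housing top z~70: rect
    M=(d>0)&(x>400)&(x<680)&(y>-60)&(y<320)&(zz>62)&(zz<76)&(p.min(2)>175)
    Q=W[M]; print("housing top",rect(Q),np.median(Q[:,2]))
    # bar
    hsv=cv2.cvtColor(p,cv2.COLOR_BGR2HSV)
    M=(d>0)&(x>500)&(x<600)&(y>-300)&(y<-190)&(zz>20)&(zz<60)&(hsv[...,2]<70)
    Q=W[M]; print("bar",rect(Q),np.percentile(Q[:,2],[5,50,95]).round(1))
    T=Q[Q[:,2]>43]; print(" top",rect(T),len(T))
    M=(d>0)&(x>490)&(x<620)&(y>-310)&(y<-170)&(zz>6)&(zz<17)&(hsv[...,2]>120)
    Q=W[M];print("disc",cv2.minEnclosingCircle(Q[:,:2].astype(np.float32)),Q[:,2].mean(),len(Q))
```

```text
side0 guard n [ 0.367 -0.031  0.93 ] c [554.3 191.8  97.5] tilt 0.377 hinge dir yaw 3.059 std 1.05
  corner [621.1 242.1  72.8]
  corner [590.  125.9  81.2]
  corner [495.7 139.7 118.9]
  corner [503.4 255.1 119.6]
collar [544.5  37.1] enc [544.6  37.4] 55.0 z 109.5 566
housing top ((550.51708984375, 117.47987365722656), (300.175537109375, 163.45443725585938), 86.92817687988281) 67.79858094364907
bar ((540.2130737304688, -246.01840209960938), (12.762314796447754, 60.07512283325195), 33.7719612121582) [25.5 43.8 48.1]
 top ((540.3203125, -245.38136291503906), (11.513427734375, 59.28278350830078), 32.67362976074219) 50
disc ((540.19921875, -243.2818603515625), 39.37500762939453) 9.341560956687875 182
scene0 guard n [ 0.362 -0.033  0.932] c [559.9 192.5  96.5] tilt 0.372 hinge dir yaw 3.051 std 2.14
  corner [503.  140.8 116.8]
  corner [513.  255.1 117. ]
  corner [620.  244.3  75. ]
  corner [608.2 127.2  75.5]
collar [545.4  36.6] enc [545.   35.4] 56.2 z 111.2 300
housing top ((553.6178588867188, 114.64917755126953), (303.13189697265625, 165.69387817382812), 85.0835952758789) 69.33424455337494
bar ((543.7759399414062, -247.9240264892578), (20.001583099365234, 55.26447296142578), 37.4156608581543) [21.6 37.1 48.9]
 top ((544.1334228515625, -248.47743225097656), (19.897106170654297, 50.76988220214844), 37.4156608581543) 42
disc ((552.9400024414062, -240.03384399414062), 40.591976165771484) 10.545073069361584 82
```

```bash
cat >> h.py <<'E'
from scipy.spatial.transform import Rotation as Rn
def pose():
    from cell import sensors
    s=sensors.state(); return s["eef_pos"],Rn.from_euler("xyz",s["tcp_rot"]).as_matrix(),s
def need(X,jawyaw=None):
    p,R,s=pose()
    out=R.T@(np.array(X)-p)
    print("t",round(float(s["t"]),2),"pos",p.round(1),"jawyaw",np.arctan2(R[1,1],R[0,1]).round(3),"toolx",R[:,0].round(3),"F",s["ft_force"].round(1),"M",s["moment"].round(2),"open",round(float(s["opening"]),3))
    if jawyaw is None: print("shift",out.round(1)); return
    y=np.array([np.cos(jawyaw),np.sin(jawyaw),0]); x=np.array([0,0,-1.]); z=np.cross(x,y)
    Rt=np.stack([x,y,z],1); rv=Rn.from_matrix(R.T@Rt).as_rotvec()
    # final-frame shift for later
    print("shift(now)",out.round(1),"turn",rv.round(3),"shift(in target frame)",(Rt.T@(np.array(X)-p)).round(1))
E
python3 - <<'E'
from h import *
need([532,194,150],np.pi/2-0.084)
p,R,s=pose(); print(R.round(3))
z=np.load("wrist0.npz"); print("cam", (-z["R"].T@z["t"].reshape(3)).round(0), "in tool", (R.T@(-z["R"].T@z["t"].reshape(3)-p)).round(0))
E
```

```text
t 0.15 pos [ 252.4 -571.6  214.2] jawyaw -1.155 toolx [-0.     0.001 -1.   ] F [ 0.2  0.1 -0.7] M [-0.03  0.01  0.01] open 1.0
shift(now) [  64.8 -587.4 -565. ] turn [-2.642e+00 -1.000e-03  0.000e+00] shift(in target frame) [ 64.2 786.3 214.4]
[[-0.     0.404 -0.915]
 [ 0.001 -0.915 -0.404]
 [-1.    -0.001 -0.   ]]
cam [ 327. -539.  385.] in tool [-171.   -0.  -82.]
```

```bash
cat >> h.py <<'E'
def plan(X,jawyaw,n=8,vmax=48,wmax=.145,op=None,dirn=0):
    p,R,s=pose(); p=p.copy(); o=op if op is not None else round(float(s["opening"])*95)
    y0=np.arctan2(R[1,1],R[0,1]); dy=jawyaw-y0
    rows=[]
    for k in range(n):
        d=np.array(X)-p; L=np.linalg.norm(d); st=d*min(1,vmax/max(L,1e-9))
        tl=Rn.from_matrix(R).inv().apply(st)
        w=np.clip(dy,-wmax,wmax)
        rows.append("%.0f %.0f %.0f %.3f 0 0 %d"%(*tl,-w,o))
        p=p+st; dy-=w; R=R@Rn.from_rotvec([-w,0,0]).as_matrix()
    need(X,jawyaw); print("; ".join(rows)); print("left",np.linalg.norm(np.array(X)-p).round(1),round(dy,3))
E
python3 -c "
from h import *
plan([532,194,150],np.pi/2-0.084,op=0)"
```

```text
t 0.15 pos [ 252.4 -571.6  214.2] jawyaw -1.155 toolx [-0.     0.001 -1.   ] F [ 0.2  0.1 -0.7] M [-0.03  0.01  0.01] open 1.0
shift(now) [  64.8 -587.4 -565. ] turn [-2.642e+00 -1.000e-03  0.000e+00] shift(in target frame) [ 64.2 786.3 214.4]
4 -34 -33 -0.145 0 0 0; 4 -29 -38 -0.145 0 0 0; 4 -24 -42 -0.145 0 0 0; 4 -17 -45 -0.145 0 0 0; 4 -11 -47 -0.145 0 0 0; 4 -4 -48 -0.145 0 0 0; 4 3 -48 -0.145 0 0 0; 4 10 -47 -0.145 0 0 0
left 433.5 1.482
```

Call:
servo_tool(steps="0 -34 -33 -0.145 0 0 0; 0 -29 -38 -0.145 0 0 0; 0 -24 -42 -0.145 0 0 0; 2 -17 -45 -0.145 0 0 0; 2 -11 -47 -0.145 0 0 0; 2 -4 -48 -0.145 0 0 0; 2 3 -48 -0.145 0 0 0; 2 10 -47 -0.145 0 0 0")

```text
t: 0.95
eef_pos: [380.1, -200.4, 201.9]
tcp_rot: [-2.833, 1.569, 1.916]
ft_force: [0.5, -0.4, -0.5]
opening: 0.382
```

```bash
python3 -c "
from h import *
plan([532,194,160],np.pi/2-0.084,op=0)"
```

```text
t 0.95 pos [ 380.1 -200.4  201.9] jawyaw 0.037 toolx [-0.     0.001 -1.   ] F [ 0.5 -0.4 -0.5] M [-0.05 -0.17 -0.03] open 0.382
shift(now) [  42.3  166.5 -388.4] turn [-1.449e+00 -1.000e-03 -1.000e-03] shift(in target frame) [ 41.9 405.8 118.2]
5 19 -44 -0.145 0 0 0; 5 25 -41 -0.145 0 0 0; 5 31 -37 -0.145 0 0 0; 5 36 -32 -0.145 0 0 0; 5 40 -26 -0.145 0 0 0; 5 43 -20 -0.145 0 0 0; 5 46 -14 -0.145 0 0 0; 5 47 -7 -0.145 0 0 0
left 40.7 0.289
```

Call:
servo_tool(steps="5 19 -44 -0.145 0 0 0; 5 25 -41 -0.145 0 0 0; 5 31 -37 -0.145 0 0 0; 5 36 -32 -0.145 0 0 0; 5 40 -26 -0.145 0 0 0; 5 43 -20 -0.145 0 0 0; 5 46 -14 -0.145 0 0 0; 5 47 -7 -0.145 0 0 0")

```text
t: 1.75
eef_pos: [514.5, 174.4, 161.8]
tcp_rot: [0.457, 1.569, 0.124]
ft_force: [0.3, -0.3, -0.0]
opening: 0.008
```

Run:
```python
from h import *
plan([532,194,118],np.pi/2-0.084,op=0,vmax=30)
from cell import get_calibration,read_camera
c=get_calibration("wrist"); p,d=read_camera("wrist"); cv2.imwrite("pics/w1.png",p); np.savez("wrist1.npz",p=p,d=d,**{k:np.array(c[k]) for k in("mtx","R","t")})
```

```text
t 1.75 pos [514.5 174.4 161.8] jawyaw 1.238 toolx [ 0.002  0.    -1.   ] F [ 0.3 -0.3 -0. ] M [ 0.06 -0.17  0.02] open 0.008
shift(now) [43.8 24.2 10.1] turn [-0.249  0.002 -0.001] shift(in target frame) [43.8 21.  15.8]
26 14 6 -0.145 0 0 0; 18 9 6 -0.104 0 0 0; 0 0 0 -0.000 0 0 0; 0 0 0 -0.000 0 0 0; 0 0 0 -0.000 0 0 0; 0 0 0 -0.000 0 0 0; 0 0 0 -0.000 0 0 0; 0 0 0 -0.000 0 0 0
left 0.0 0.0
```

View pics/w1.png

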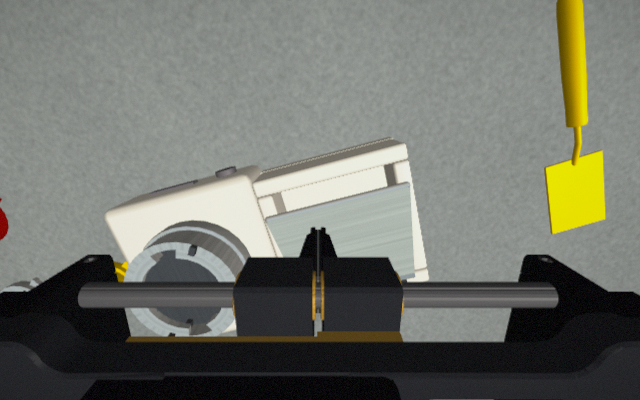

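The wrist picture shows the guard plate spanning about (265–412, 183–280), with the shut fingertips over it at (318,240). The collar is at (187,280).

Call:
servo_tool(steps="26 14 6 -0.145 0 0 0; 14 9 6 -0.104 0 0 0; 2 0 0 0 0 0 0; 4 0 0 0 0 0 0; 4 0 0 0 0 0 0; 4 0 0 0 0 0 0; 4 0 0 0 0 0 0; 4 0 0 0 0 0 0")

```text
t: 2.6
eef_pos: [534.2, 201.4, 98.1]
tcp_rot: [0.502, 1.565, 0.421]
ft_force: [-1.3, 0.3, 1.7]
opening: -0.001
```

Run:
```python
from h import *
need([532,194,75],np.pi/2-0.084)
```

```text
t 2.6 pos [534.2 201.4  98.1] jawyaw 1.489 toolx [ 0.005  0.002 -1.   ] F [-1.3  0.3  1.7] M [ 0.1  -0.08 -0.  ] open -0.001
shift(now) [23.1 -7.6 -1.7] turn [ 0.003  0.005 -0.003] shift(in target frame) [23.1 -7.6 -1.5]
```

Call:
servo_tool(steps="4 0 0 0 0 0 0; 4 0 0 0 0 0 0; 4 0 0 0 0 0 0; 4 0 0 0 0 0 0; 3 0 0 0 0 0 0; 2 0 0 0 0 0 0; 2 0 0 0 0 0 0; 1 0 0 0 0 0 0")

```text
t: 3.4
eef_pos: [534.0, 201.1, 75.7]
tcp_rot: [0.438, 1.564, 0.356]
ft_force: [-4.7, -0.9, 11.9]
opening: 0.007
```

Run:
```python
from h import *
need([532,194,75],np.pi/2-0.084)
```

```text
t 3.4 pos [534.  201.1  75.7] jawyaw 1.489 toolx [ 0.006  0.002 -1.   ] F [-4.7 -0.9 11.9] M [-0.24  0.81  0.01] open 0.007
shift(now) [ 0.6 -7.2 -1.5] turn [ 0.002  0.006 -0.003] shift(in target frame) [ 0.7 -7.2 -1.4]
```

Call:
servo_tool(steps="1.5 0 0 0 0 0 0; 1 0 0 0 0 0 0; 1 0 0 0 0 0 0; 1 0 0 0 0 0 0; 0 0 0 0 0 0 0; -5 0 0 0 0 0 0; -30 0 0 0 0 0 0; -45 0 0 0 0 0 0")

```text
t: 4.2
eef_pos: [531.4, 200.3, 153.3]
tcp_rot: [1.288, 1.57, 1.206]
ft_force: [-0.2, -0.2, 0.6]
opening: 0.006
```

Run:
```python
from h import *
need([532,194,75],np.pi/2-0.084)
from cell import get_calibration,read_camera
for n in ("wrist","side"):
    c=get_calibration(n); p,d=read_camera(n); cv2.imwrite(f"pics/{n}2.png",p); np.savez(n+"2.npz",p=p,d=d,**{k:np.array(c[k]) for k in("mtx","R","t")})
p,d,W=cloud("side2"); x,y,z=np.moveaxis(W,-1,0)
m=(d>0)&(x>500)&(x<600)&(y>150)&(y<235)&(z>60)&(z<130)
m2=m&(p.min(2)<175); P=W[m2]
for _ in range(4):
    V=np.linalg.svd(P-P.mean(0))[2][2]; V=V*np.sign(V[2]); r=(P-P.mean(0))@V; P=P[abs(r)<2.5]
print(V.round(3),P.mean(0).round(1),len(P),"tilt",np.arccos(V[2]).round(3))
plan([490,20,240],1.487,vmax=48,op=95)
```

```text
t 4.2 pos [531.4 200.3 153.3] jawyaw 1.489 toolx [ 0.  0. -1.] F [-0.2 -0.2  0.6] M [ 0.11 -0.16  0.03] open 0.006
shift(now) [78.3 -6.2  1.1] turn [ 0.002  0.    -0.   ] shift(in target frame) [78.3 -6.2  1.1]
[0. 0. 1.] [nan nan nan] 0 tilt 0.0
t 4.3 pos [534.3 201.1 158.8] jawyaw 1.489 toolx [ 0.012  0.003 -1.   ] F [ 0.4  0.1 -0. ] M [ 0.08 -0.1  -0.02] open 0.004
shift(now) [ -82.3 -183.8  -28.5] turn [ 0.002  0.011 -0.004] shift(in target frame) [ -81.2 -184.2  -29. ]
-19 -43 -7 0.002 0 0 95; -19 -43 -7 -0.000 0 0 95; -19 -43 -7 -0.000 0 0 95; -19 -43 -7 -0.000 0 0 95; -5 -10 -2 -0.000 0 0 95; 0 0 0 -0.000 0 0 95; 0 0 0 -0.000 0 0 95; 0 0 0 -0.000 0 0 95
left 0.0 0.0<stdin>:10: RuntimeWarning: Mean of empty slice.
  ret = um.true_divide(
<stdin>:11: RuntimeWarning: Mean of empty slice.
```

View pics/side2.png

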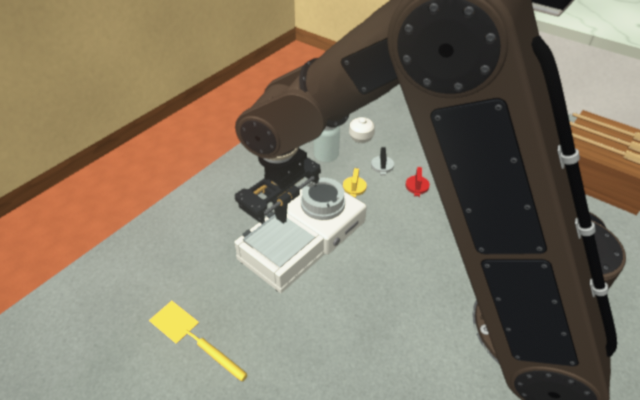

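The guard now looks flat in the side view at (275,240). I'll confirm that in a wrist view while I measure the mouth.

Run:
```python
from h import *
plan([605,60,230],1.487,vmax=48,op=95)
```

```text
t 4.3 pos [534.3 201.1 158.8] jawyaw 1.489 toolx [ 0.012  0.003 -1.   ] F [ 0.4  0.1 -0. ] M [ 0.08 -0.1  -0.02] open 0.004
shift(now) [ -70.8 -134.6   82.7] turn [ 0.002  0.011 -0.004] shift(in target frame) [ -71.2 -134.7   82.2]
-20 -37 23 0.002 0 0 95; -20 -37 23 -0.000 0 0 95; -20 -37 23 -0.000 0 0 95; -12 -23 14 -0.000 0 0 95; 0 0 0 -0.000 0 0 95; 0 0 0 -0.000 0 0 95; 0 0 0 -0.000 0 0 95; 0 0 0 -0.000 0 0 95
left 0.0 0.0
```

Call:
servo_tool(steps="-30 -25 20 0 0 0 95; -20 -37 23 0 0.01 0 95; -20 -37 23 0 0 0 95; -8 -23 14 0 0 0 95; -4 -8 2 0 0 0 95; 0 0 0 0 0 0 95; 0 0 0 0 0 0 95; 0 0 0 0 0 0 95")

```text
t: 5.1
eef_pos: [605.8, 62.1, 242.7]
tcp_rot: [1.325, 1.567, 1.247]
ft_force: [-0.3, 0.5, -0.5]
opening: 0.619
```

```bash
cat >> h.py <<'E'
def snap(n,k):
    from cell import get_calibration,read_camera
    c=get_calibration(n); p,d=read_camera(n); cv2.imwrite(f"pics/{n}{k}.png",p); np.savez(f"{n}{k}.npz",p=p,d=d,**{q:np.array(c[q]) for q in("mtx","R","t")})
E
python3 - <<'E'
from h import *
need([545,37,112],1.487); snap("wrist",3)
E
```

```text
t 5.1 pos [605.8  62.1 242.7] jawyaw 1.493 toolx [ 0.001  0.004 -1.   ] F [-0.3  0.5 -0.5] M [ 0.11 -0.12  0.04] open 0.619
shift(now) [130.5 -30.3 -58.8] turn [ 0.006  0.001 -0.004] shift(in target frame) [130.7 -30.1 -58.5]
```

View pics/wrist3.png

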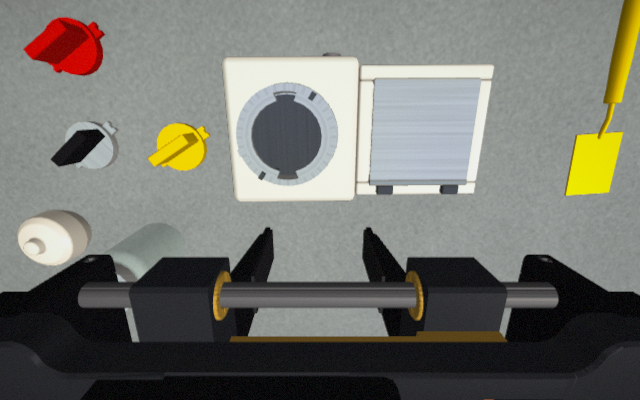

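The wrist picture shows the shut guard flat at (425,130) and the mouth centred at about (287,135). The gaps are at (286,98) and (290,175), and the pips at (313,96) and (262,176). The lid is at (90,145), with its bar running from (57,160) to (103,136).

```bash
cat >> h.py <<'E'
def onz(n,q,zz):
    z=np.load(n+".npz");K,R,t=z["mtx"],z["R"],z["t"].reshape(3); C=-R.T@t
    q=np.atleast_2d(q).astype(float); r=np.c_[q,np.ones(len(q))]@np.linalg.inv(K).T@R
    return C+r*((zz-C[2])/r[:,2])[:,None]
E
python3 - <<'E'
from h import *
n="wrist3"; p,d,W=cloud(n); x,y,z=np.moveaxis(W,-1,0); g=p.max(2)
def comp(mask,lo=5):
    k,l,st,c=cv2.connectedComponentsWithStats(mask.astype(np.uint8)); return [(st[i],c[i],l==i) for i in range(1,k) if st[i,4]>=lo]
reg=np.zeros((400,640),bool); reg[75:190,230:345]=1
for s,c,m in comp(reg&(g<95),8): print("dark",s,c.round(1))
big=max(comp(reg&(g<95)),key=lambda a:a[0][4])
cn=max(cv2.findContours(big[2].astype(np.uint8),0,1)[0],key=len)[:,0,:]
w=onz(n,cn,110)[:,:2]; 
from scipy.optimize import least_squares
# hull/lip circle radius 36.5
r=least_squares(lambda a:np.hypot(w[:,0]-a[0],w[:,1]-a[1])-36.5,[545,37],loss="soft_l1",f_scale=1.); print("mouth inner fit",r.x.round(1))
far=np.hypot(*(w-r.x).T)>40; a=np.arctan2(*(w[far]-r.x).T[::-1]); print("gap yaws",np.mean(a[abs(a)<1]).round(3),np.mean((a[abs(a)>2]%(2*np.pi))).round(3)-np.pi, far.sum())
# collar by depth
M=(d>0)&(x>480)&(x<610)&(y>-30)&(y<100)&(z>104)&(z<118); Q=W[M]
print("depth ring z",np.median(Q[:,2]).round(1),"enc",cv2.minEnclosingCircle(Q[:,:2].astype(np.float32)))
# guard & housing
G=W[90:170,385:465].reshape(-1,3); V=np.linalg.svd(G-G.mean(0))[2][2]; print("guard n",V.round(4),"z",np.median(G[:,2]).round(1))
top=W[60:75,240:350].reshape(-1,3);print("housing z",np.median(top[:,2]).round(1))
M=(p.min(2)>170)&(abs(z-70)<8)&(d>0); big=comp(M,200)
for s,c,m in big: print("house",s,cv2.minAreaRect(onz(n,np.argwhere(m)[:,::-1],70)[:,:2].astype(np.float32)))
# lid
reg=np.zeros((400,640),bool); reg[115:175,45:122]=1
b=max(comp(reg&(g<70)),key=lambda a:a[0][4])[2]; B=W[b]; T=B[B[:,2]>42]
print("bar z",np.percentile(B[:,2],[2,50,98]).round(1)); print("bar top rect",rect(T),len(T))
L=W[reg&(z>5)&(z<18)&(g>100)]; print("disc z",np.median(L[:,2]),cv2.minEnclosingCircle(L[:,:2].astype(np.float32)))
dm=(reg&(z>5)&(g>100)|b).astype(np.uint8)
im=cv2.resize(p[20:200,30:350],None,fx=2.5,fy=2.5,interpolation=cv2.INTER_CUBIC); cv2.imwrite("pics/w3c.png",im)
print("pips")
print(onz(n,[[313,96.5],[262,176.5]],116).round(1))
E
```

```text
dark [309  92   7   8  26] [311.8  95.7]
dark [ 252   95   69   84 3998] [286.2 136. ]
dark [259 172   6   8  26] [261.8 175.3]
mouth inner fit [545.4  34.4]
gap yaws -0.068 -0.08859265358979318 45
depth ring z 112.5 enc ((544.5966186523438, 32.14099884033203), 54.02125930786133)
guard n [-0.0064  0.4194  0.9078] z 76.1
housing z 70.4
house [ 224   57  135  144 9790] ((545.044677734375, 38.07734298706055), (149.70489501953125, 164.7217559814453), 85.85640716552734)
house [  357    65   137   128 14068] ((555.4697265625, 189.09161376953125), (147.74765014648438, 146.2677001953125), 85.5939712524414)
house [393 185  47   9 411] ((624.5098876953125, 185.37457275390625), (58.625640869140625, 10.390002250671387), 85.49642181396484)
bar z [16.  44.  49.7]
bar top rect ((525.2828369140625, -105.96859741210938), (36.745765686035156, 345.7723083496094), 6.697433948516846) 557
disc z 12.207647207617146 ((542.5438232421875, -250.65328979492188), 42.517337799072266)
pips
[[507.9  65.7 116. ]
 [584.1   4.7 116. ]]
```

View pics/w3c.png

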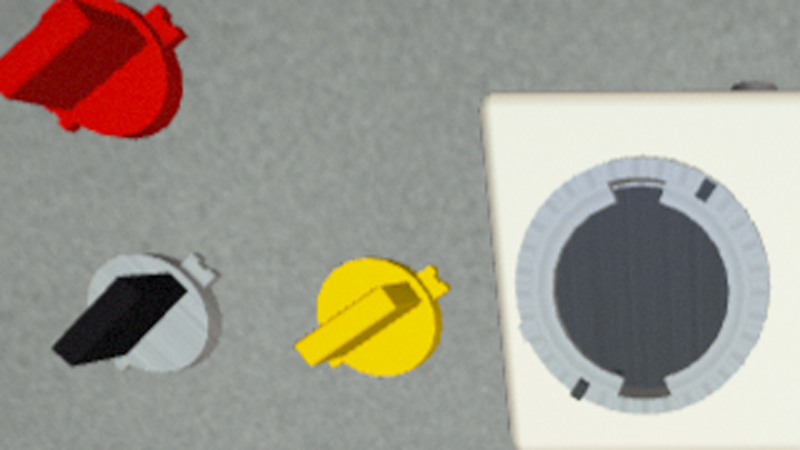

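Run:
```python
from h import *
p,d,W=cloud("wrist3")
for r in range(85,180,15): print(r,np.median(W[r-2:r+3,385:465,2]).round(1), end=" | ")
plan([572,-292,200],0.6,vmax=48,op=95)
```

```text
85 76.0 | 100 76.1 | 115 76.2 | 130 76.1 | 145 76.1 | 160 76.1 | 175 76.1 | t 5.15 pos [605.8  62.3 242.6] jawyaw 1.493 toolx [ 0.001  0.004 -1.   ] F [-0.3 -0.1 -0.3] M [ 0.09 -0.13 -0.04] open 0.668
shift(now) [  41.2 -356.    -6.1] turn [ 0.893 -0.001 -0.004] shift(in target frame) [  42.6 -227.9  273.3]
6 -48 -1 0.145 0 0 95; 6 -47 6 0.145 0 0 95; 6 -46 13 0.145 0 0 95; 6 -44 19 0.145 0 0 95; 6 -40 25 0.145 0 0 95; 6 -36 31 0.145 0 0 95; 6 -31 36 0.023 0 0 95; 3 -14 17 -0.000 0 0 95
left 0.0 0.0
```

The guard is level across its whole length, with its face at 76 mm. Next is the lid.

Call:
servo_tool(steps="0 -48 -1 0.145 0 0 95; 2 -47 6 0.145 0 0 95; 6 -46 13 0.145 0 0 95; 8 -44 19 0.145 0 0 95; 8 -40 25 0.145 0 0 95; 8 -36 31 0.145 0 0 95; 6 -31 36 0.023 0 0 95; 3 -14 17 0 0 0 95")

```text
t: 5.95
eef_pos: [567.7, -291.1, 196.1]
tcp_rot: [2.681, 1.564, 1.69]
ft_force: [-0.0, 0.7, -0.2]
opening: 1.002
```

Call:
servo_tool(steps="0 0 0 0 0 0 95; 0 0 0 0 0 0 95; 0 0 0 0 0 0 95; 0 0 0 0 0 0 95; 0 0 0 0 0 0 95; 0 0 0 0 0 0 95; 0 0 0 0 0 0 95; 0 0 0 0 0 0 95")

```text
t: 6.75
eef_pos: [568.7, -286.3, 195.5]
tcp_rot: [2.812, 1.563, 1.825]
ft_force: [0.2, 0.2, 0.3]
opening: 0.997
```

Run:
```python
from h import *
need([541,-246,35],0.6); snap("wrist",4)
```

```text
t 6.75 pos [ 568.7 -286.3  195.5] jawyaw 0.584 toolx [-0.002  0.008 -1.   ] F [0.2 0.2 0.3] M [-0.02 -0.14  0.03] open 0.997
shift(now) [160.8  -1.2 -47.7] turn [-0.016 -0.007 -0.003] shift(in target frame) [160.5  -0.  -48.9]
```

View pics/wrist4.png

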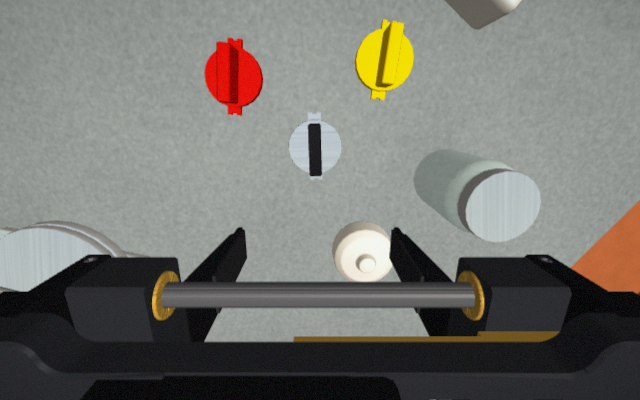

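The lid is at (315,148) and its bar is almost upright in the picture, from (315,124) to (316,176). Red is at (233,77), yellow at (385,60), the cellar at (362,252) and the jar at (500,205).

Run:
```python
from h import *
n="wrist4"; p,d,W=cloud(n); z=W[...,2]; g=p.max(2)
reg=np.zeros((400,640),bool); reg[105:190,280:350]=1
b=reg&(g<70); print("z",np.percentile(z[b],[2,25,50,98]).round(1))
q=np.argwhere(b)[:,::-1]; q=q[z[b]>40]; r=cv2.minAreaRect(onz(n,q,48)[:,:2].astype(np.float32)); print("bar top",r,len(q),b.sum())
w=onz(n,q,48)[:,:2]; c=w.mean(0); V=np.linalg.svd(w-c)[2][0]; print("mean",c.round(1),"long yaw",np.arctan2(V[1],V[0]).round(3))
m=reg&(z>5)&((g>130)|(g<70)); k,l,st,cc=cv2.connectedComponentsWithStats(m.astype(np.uint8)); i=1+st[1:,4].argmax(); mm=l==i
cn=max(cv2.findContours(mm.astype(np.uint8),0,1)[0],key=len)[:,0,:]; w=onz(n,cn,10)[:,:2]
from scipy.optimize import least_squares
rr=least_squares(lambda a:np.hypot(w[:,0]-a[0],w[:,1]-a[1])-a[2],[541,-246,33],loss="soft_l1",f_scale=1.);print("disc",rr.x.round(1))
far=w[np.hypot(*(w-rr.x[:2]).T)>38]; print("lugs",[f.round(0).tolist() for f in (far[far[:,0]>540].mean(0),far[far[:,0]<540].mean(0))])
```

```text
z [46.9 48.  48.6 50.3]
bar top ((542.0258178710938, -251.41104125976562), (12.805198669433594, 56.70487976074219), 35.05690383911133) 592 592
mean [ 541.6 -250.8] long yaw -0.966
disc [ 541.8 -251.6   32.8]
lugs [[564.0, -284.0], [519.0, -219.0]]
```

Run:
```python
from h import *
need([541.8,-251.3,80],0.605)
```

```text
t 6.8 pos [ 568.7 -286.4  195.5] jawyaw 0.584 toolx [-0.002  0.008 -1.   ] F [-0.1  0.1 -0.2] M [ 0.02 -0.2  -0.01] open 1.0
shift(now) [115.8  -3.4 -43.2] turn [-0.021 -0.007 -0.003] shift(in target frame) [115.5  -2.1 -44.1]
```

Call:
servo_tool(steps="15 -1 -20 -0.02 -0.007 -0.003 95; 20 -1 -16 0 0 0 95; 25 -1 -8 0 0 0 95; 25 0 0 0 0 0 95; 15 0 0 0 0 0 95; 8 0 0 0 0 0 95; 0 0 0 0 0 0 95; 0 0 0 0 0 0 95")

```text
t: 7.6
eef_pos: [541.3, -251.3, 85.7]
tcp_rot: [0.308, 1.567, -0.659]
ft_force: [0.9, 0.9, 0.1]
opening: 1.0
```

Run:
```python
from h import *
need([541.8,-251.3,16],0.605)
```

```text
t 7.6 pos [ 541.3 -251.3   85.7] jawyaw 0.604 toolx [ 0.003 -0.002 -1.   ] F [0.9 0.9 0.1] M [ 0.01 -0.11 -0.05] open 1.0
shift(now) [69.7  0.3  0. ] turn [-0.001  0.004 -0.001] shift(in target frame) [69.7  0.4  0.3]
```

Call:
servo_tool(steps="15 0 0 0 0 0 95; 20 0 0 0 0 0 95; 15 0 0 0 0 0 80; 10 0 0 0 0 0 70; 6 0 0 0 0 0 60; 3 0 0 0 0 0 50; 1 0 0 0 0 0 40; 0 0 0 0 0 0 30")

```text
t: 8.4
eef_pos: [545.3, -254.0, 19.7]
tcp_rot: [0.393, 1.556, -0.574]
ft_force: [0.9, -0.2, 0.4]
opening: 0.553
```

Run:
```python
from h import *
need([541.8,-251.3,16],0.605)
```

```text
t 8.4 pos [ 545.3 -254.    19.7] jawyaw 0.604 toolx [ 0.013 -0.008 -1.   ] F [ 0.9 -0.2  0.4] M [ 0.08 -0.09 -0.01] open 0.553
shift(now) [ 3.7 -1.4 -4.3] turn [-0.001  0.014 -0.006] shift(in target frame) [ 3.7 -1.3 -4.2]
```

Call:
servo_tool(steps="2 -1 -3 0 0.014 -0.006 40; 2 -1 -2 0 0.003 0 40; 0 0 -1 0 0 0 40; 0 0 0 0 0 0 30; 0 0 0 0 0 0 30; 0 0 0 0 0 0 30; 0 0 0 0 0 0 30; 0 0 0 0 0 0 30")

```text
t: 9.2
eef_pos: [540.3, -250.1, 16.7]
tcp_rot: [-3.141, 1.568, 2.175]
ft_force: [-0.3, -0.2, -0.5]
opening: 0.321
```

Run:
```python
from h import *
need([541.8,-251.3,16],0.605); snap("wrist",5)
```

```text
t 9.2 pos [ 540.3 -250.1   16.7] jawyaw 0.604 toolx [-0.002  0.002 -1.   ] F [-0.3 -0.2 -0.5] M [-0.03 -0.18  0.  ] open 0.321
shift(now) [0.7 0.5 1.8] turn [-0.001 -0.003 -0.   ] shift(in target frame) [0.7 0.5 1.8]
```

View pics/wrist5.png

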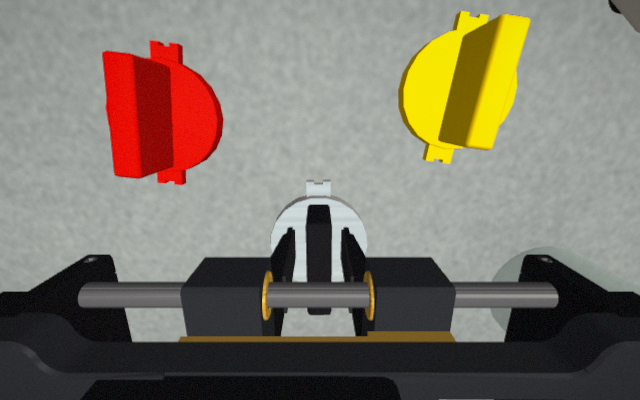

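The fingers straddle the bar evenly: bar at column 318, pads at 288 and 348. Closing.

Call:
servo_tool(steps="0 0 2 0 0 0 30; 0 0 0 0 0 0 0; 0 0 0 0 0 0 0; 0 0 0 0 0 0 0; 0 0 0 0 0 0 0; 0 0 0 0 0 0 0; 0 0 0 0 0 0 0; 0 0 0 0 0 0 0")

```text
t: 10.05
eef_pos: [541.7, -252.0, 16.7]
tcp_rot: [3.11, 1.568, 2.143]
ft_force: [0.3, 0.1, -0.1]
opening: 0.144
```

Run:
```python
from h import *
need([541.8,-251.3,140],0.605)
```

```text
t 10.05 pos [ 541.7 -252.    16.7] jawyaw 0.604 toolx [-0.001  0.002 -1.   ] F [ 0.3  0.1 -0.1] M [-0.01 -0.09  0.02] open 0.144
shift(now) [-123.3    0.5   -0.9] turn [-0.001 -0.003 -0.   ] shift(in target frame) [-123.3    0.5   -0.5]
```

Call:
servo_tool(steps="-4 0 0 0 0 0 0; -10 0 0 0 0 0 0; -20 0 0 0 0 0 0; -30 0 0 0 0 0 0; -40 0 0 0 0 0 0; -40 0 0 0 0 0 0; -10 0 0 0 0 0 0; 0 0 0 0 0 0 0")

```text
t: 10.85
eef_pos: [541.0, -251.8, 179.6]
tcp_rot: [-3.009, 1.567, 2.308]
ft_force: [-0.1, 0.6, -1.0]
opening: 0.147
```

Run:
```python
from h import *
plan([545.5,35.5,165],1.494,op=0,vmax=40); snap("wrist",6)
```

```text
t 10.85 pos [ 541.  -251.8  179.6] jawyaw 0.604 toolx [-0.003  0.003 -1.   ] F [-0.1  0.6 -1. ] M [ 0.01 -0.16  0.  ] open 0.147
shift(now) [  15.5  166.9 -233.9] turn [-0.89  -0.004 -0.001] shift(in target frame) [ 14.6 286.8 -17.5]
2 23 -33 -0.145 0 0 0; 2 28 -29 -0.145 0 0 0; 2 32 -25 -0.145 0 0 0; 2 35 -20 -0.145 0 0 0; 2 37 -14 -0.145 0 0 0; 2 39 -9 -0.145 0 0 0; 2 40 -3 -0.020 0 0 0; 0 8 -0 -0.000 0 0 0
left 0.0 0.0
```

View pics/wrist6.png

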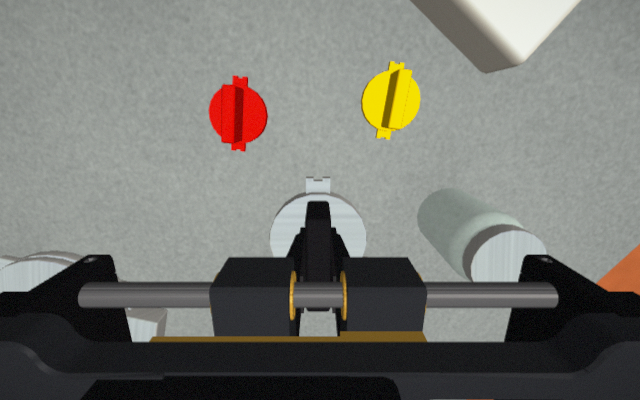

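The lid is held: disc from column 270 to 366, and the near lug's edge at (318,178).

Run:
```python
from h import *
n="wrist6"; p,R,s=pose(); 
for nm,q,zz in (("lug edge",[318,178],169),("lug corners",[306,178],169),("",[330,178],169),("disc top edge L",[270,238],175),("R",[366,238],175)):
    print(nm,(R.T@(onz(n,[q],zz)[0]-p)).round(1))
pp,d,W=cloud(n); a=(W[182:192,308:329].reshape(-1,3)-p)@R; print("lug depth pts",np.median(a,0).round(1))
# disc front circle fit
g=pp.max(2); m=np.zeros((400,640),np.uint8); m[175:255,262:375]=(g[175:255,262:375]>150)&(d[175:255,262:375]<260)
pts=[]
for c in list(range(272,300,2))+list(range(338,366,2)):
    r=np.flatnonzero(m[:,c]); 
    if len(r): pts.append([c,r[0]])
w=(onz(n,pts,175)-p)@R
from scipy.optimize import least_squares
f=least_squares(lambda a:np.hypot(w[:,1]-a[0],w[:,2]-a[1])-33,[0,0],loss="soft_l1"); print("disc centre in tool y,z",f.x.round(2),np.abs(f.fun).max())
```

```text
lug edge [ 10.1   0.1 -41.6]
lug corners [ 10.1  -7.8 -41.5]
 [ 10.1   8.  -41.6]
disc top edge L [  3.9 -32.3  -1.5]
R [ 3.9 32.5 -1.6]
lug depth pts [  9.5   0.1 -35.9]
disc centre in tool y,z [0.07 0.53] 17.145804250135903
```

Call:
servo_tool(steps="0 23 -33 -0.145 0 0 0; 0 28 -29 -0.145 0 0 0; 0 32 -25 -0.145 0 0 0; 0 35 -20 -0.145 0 0 0; 2 37 -14 -0.145 0 0 0; 2 39 -9 -0.145 0 0 0; 2 40 -3 -0.02 0 0 0; 0 8 0 0 0 0 0")

```text
t: 11.7
eef_pos: [536.7, 46.7, 161.2]
tcp_rot: [2.865, 1.548, 2.819]
ft_force: [0.2, -0.3, -0.7]
opening: 0.147
```

Run:
```python
from h import *
need([545.5,35.5,165],1.494); snap("wrist",7); snap("side",7); snap("scene",7)
```

```text
t 11.7 pos [536.7  46.7 161.2] jawyaw 1.525 toolx [-0.022  0.007 -1.   ] F [ 0.2 -0.3 -0.7] M [ 0.05 -0.15 -0.01] open 0.147
shift(now) [ -4.  -10.8   9.2] turn [ 0.031 -0.022 -0.006] shift(in target frame) [ -3.8 -10.5   9.6]
```

View pics/wrist7.png

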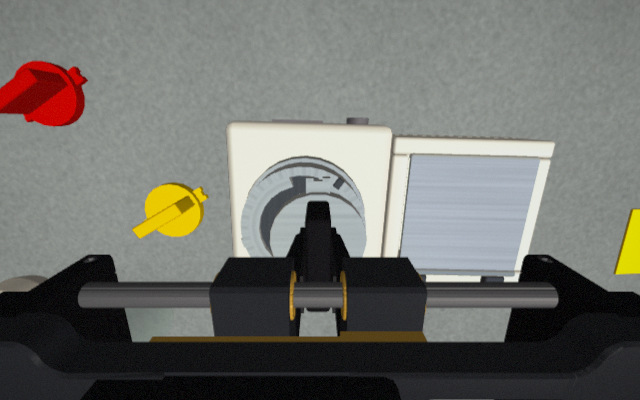

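Call:
servo_tool(steps="-2 -7 6 0.02 -0.015 -0.005 0; 0 -3 3 0.01 -0.007 0 0; 0 0 0 0 0 0 0; 6 0 0 0 0 0 0; 8 0 0 0 0 0 0; 0 0 0 0 0 0 0; 0 0 0 0 0 0 0; 0 0 0 0 0 0 0")

```text
t: 12.65
eef_pos: [546.8, 26.9, 147.4]
tcp_rot: [-0.393, 1.569, -0.482]
ft_force: [-0.3, -1.0, -0.7]
opening: 0.145
```

Run:
```python
from h import *
need([545.5,35.5,143],1.494); snap("wrist",8)
a=cv2.imread("pics/wrist8.png")[130:270,220:420]; cv2.imwrite("pics/w8c.png",cv2.resize(a,(800,560),interpolation=cv2.INTER_CUBIC))
```

```text
t 12.65 pos [546.8  26.9 147.4] jawyaw 1.482 toolx [ 0.001 -0.001 -1.   ] F [-0.3 -1.  -0.7] M [ 0.1  -0.15 -0.05] open 0.145
shift(now) [ 4.4  8.5 -2. ] turn [-0.012  0.001  0.001] shift(in target frame) [ 4.4  8.5 -1.9]
```

View pics/w8c.png

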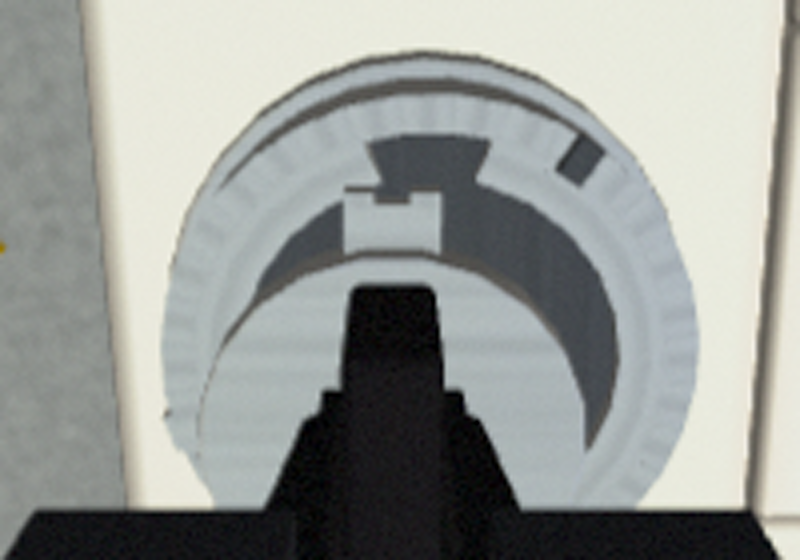

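The near lug at (392,220 in the crop) sits left of the gap at (430,160). That agrees with the measured 8.5 mm, so I'll correct it.

Call:
servo_tool(steps="0 8.5 -2 -0.012 0.001 0.001 0; 0 0 0 0 0 0 0; 0 0 0 0 0 0 0; 0 0 0 0 0 0 0; 0 0 0 0 0 0 0; 0 0 0 0 0 0 0; 0 0 0 0 0 0 0; 0 0 0 0 0 0 0")

```text
t: 13.5
eef_pos: [545.6, 36.8, 148.1]
tcp_rot: [0.329, 1.569, 0.254]
ft_force: [-0.3, 0.3, -1.8]
opening: 0.143
```

Run:
```python
from h import *
need([545.5,35.5,143],1.494); snap("wrist",9)
a=cv2.imread("pics/wrist9.png")[130:270,220:420]; cv2.imwrite("pics/w9c.png",cv2.resize(a,(800,560),interpolation=cv2.INTER_CUBIC))
```

```text
t 13.5 pos [545.6  36.8 148.1] jawyaw 1.496 toolx [ 0.002  0.    -1.   ] F [-0.3  0.3 -1.8] M [ 0.11 -0.14  0.03] open 0.143
shift(now) [ 5.1 -1.3 -0. ] turn [ 0.002  0.002 -0.001] shift(in target frame) [ 5.1 -1.3 -0. ]
```

View pics/w9c.png

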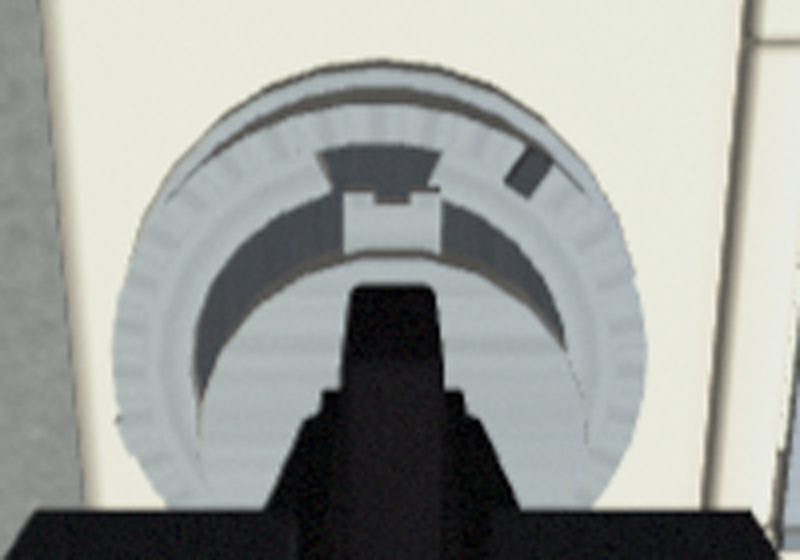

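Run:
```python
from h import *
n="wrist9"; p,R,s=pose()
c=lambda u,v:[220+(u+.5)/4-.5,130+(v+.5)/4-.5]
for nm,q,zz in (("gap outL",c(318,154),112),("gap outC",c(379,145),112),("gap outR",c(441,152),112),("collar L",c(113,360),112),("collar R",c(647,360),112),("gap inL",c(334,190),112),("gap inR",c(428,190),112),("lug L",c(343,192),137.5),("lug R",c(441,192),137.5),("pip",c(529,170),117)):
    w=onz(n,[q],zz)[0]; print(nm,w.round(1),(R.T@(w-p)).round(1))
```

```text
gap outL [501.3  26.5 112. ] [ 36.  -13.7 -43.5]
gap outC [500.5  37.8 112. ] [ 36.   -2.4 -45.2]
gap outR [502.6  49.1 112. ] [ 36.    9.  -43.9]
collar L [538.8 -17.2 112. ] [ 36.1 -54.4  -2.8]
collar R [546.6  86.7 112. ] [36.1 49.8 -2.9]
gap inL [508.3  28.8 112. ] [ 36.  -10.8 -36.7]
gap inR [509.6  46.3 112. ] [ 36.1   6.7 -36.7]
lug L [503.2  32.  137.5] [ 10.5  -8.  -42. ]
lug R [504.4  47.9 137.5] [ 10.5   8.  -42. ]
pip [506.2  64.6 117. ] [ 31.1  24.8 -41.5]
```

Call:
servo_tool(steps="0 -2.3 0 0.002 0.002 0 0; 0 0 0 0 0 0 0; 0 0 0 0 0 0 0; 5 0 0 0 0 0 0; 5 0 0 0 0 0 0; 0 0 0 0 0 0 0; 0 0 0 0 0 0 0; 0 0 0 0 0 0 0")

```text
t: 14.35
eef_pos: [545.3, 34.2, 136.8]
tcp_rot: [2.797, 1.569, 2.72]
ft_force: [-0.5, -0.0, -2.4]
opening: 0.145
```

Run:
```python
from h import *
need([545.6,34.5,116],1.494); snap("wrist",10)
a=cv2.imread("pics/wrist10.png")[130:270,220:420]; cv2.imwrite("pics/w10c.png",cv2.resize(a,(800,560),interpolation=cv2.INTER_CUBIC))
```

```text
t 14.35 pos [545.3  34.2 136.8] jawyaw 1.493 toolx [-0.001  0.001 -1.   ] F [-0.5 -0.  -2.4] M [ 0.11 -0.15 -0.03] open 0.145
shift(now) [20.8  0.3  0.3] turn [-0.001 -0.001 -0.   ] shift(in target frame) [20.8  0.4  0.3]
```

View pics/w10c.png

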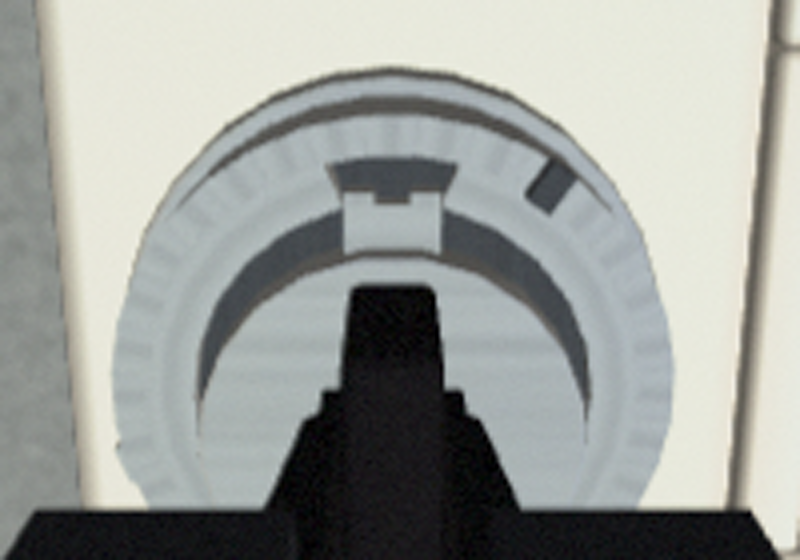

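The lug is now centred under the gap, both at about column 392 of the crop. Lowering.

Call:
servo_tool(steps="4 0 0 0 0 0 0; 4 0 0 0 0 0 0; 3 0 0 0 0 0 0; 3 0 0 0 0 0 0; 2 0 0 0 0 0 0; 0 0 0 0 0 0 0; 0 0 0 0 0 0 0; 0 0 0 0 0 0 0")

```text
t: 15.2
eef_pos: [545.3, 34.2, 119.4]
tcp_rot: [2.776, 1.569, 2.698]
ft_force: [0.9, 0.2, -1.5]
opening: 0.146
```

Run:
```python
from h import *
need([545.6,34.5,116],1.494)
```

```text
t 15.2 pos [545.3  34.2 119.4] jawyaw 1.493 toolx [-0.001  0.001 -1.   ] F [ 0.9  0.2 -1.5] M [ 0.08 -0.12 -0.03] open 0.146
shift(now) [3.4 0.3 0.2] turn [-0.001 -0.001 -0.   ] shift(in target frame) [3.4 0.3 0.2]
```

Call:
servo_tool(steps="2 0 0 0 0 0 0; 1.5 0 0 0 0 0 0; 1 0 0 0 0 0 0; 0 0 0 0 0 0 0; 0 0 0 0 0 0 0; 0 0 0 0 0 0 0; 0 0 0 0 0 0 0; 0 0 0 0 0 0 0")

```text
t: 16.0
eef_pos: [545.7, 34.2, 115.7]
tcp_rot: [1.101, 1.57, 1.024]
ft_force: [0.4, 0.2, 0.7]
opening: 0.148
```

Run:
```python
from h import *
need([545.6,34.5,116],1.494); snap("wrist",11)
a=cv2.imread("pics/wrist11.png")[130:270,220:420]; cv2.imwrite("pics/w11c.png",cv2.resize(a,(800,560),interpolation=cv2.INTER_CUBIC))
```

```text
t 16.0 pos [545.7  34.2 115.7] jawyaw 1.493 toolx [ 0.     0.001 -1.   ] F [0.4 0.2 0.7] M [ 0.1   0.03 -0.04] open 0.148
shift(now) [-0.3  0.3 -0.1] turn [-0.001  0.    -0.001] shift(in target frame) [-0.3  0.3 -0.1]
```

View pics/w11c.png

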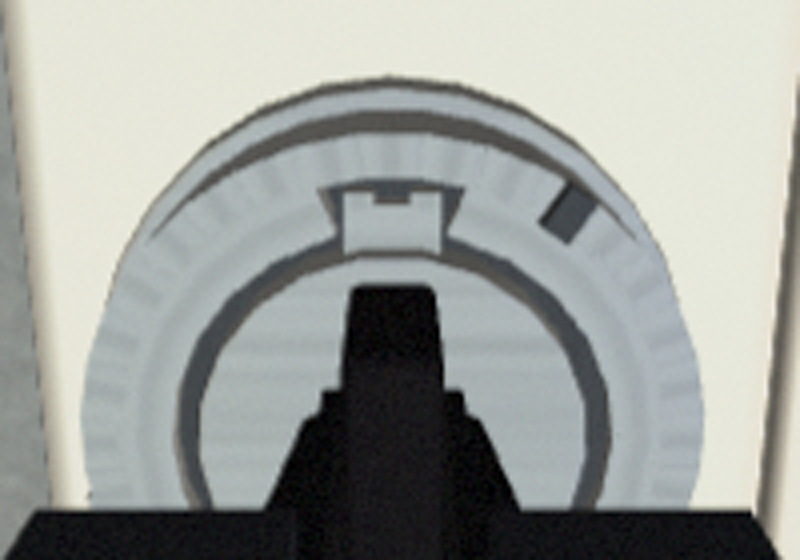

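Call:
servo_tool(steps="1 0 0 0 0 0 0; 1 0 0 0 0 0 0; 0 0 0 0 0 0 0; 0 0 0 0 0 0 0; 0 0 0 0 0 0 0; 0 0 0 0 0 0 0; 0 0 0 0 0 0 0; 0 0 0 0 0 0 0")

```text
t: 16.85
eef_pos: [545.8, 34.2, 115.7]
tcp_rot: [0.319, 1.569, 0.242]
ft_force: [-0.6, -0.4, 2.7]
opening: 0.147
```

Run:
```python
from h import *
need([545.6,34.5,116],1.494-.6)
```

```text
t 16.85 pos [545.8  34.2 115.7] jawyaw 1.494 toolx [ 0.001  0.    -1.   ] F [-0.6 -0.4  2.7] M [ 0.15  0.06 -0.03] open 0.147
shift(now) [-0.3  0.3 -0.2] turn [ 0.6    0.001 -0.001] shift(in target frame) [-0.3  0.1 -0.3]
```

Seated, with firm contact at z = 115.7. Next the twist, in small turns about tool +x (clockwise from above).

Call:
servo_tool(steps="0 0 0 0.07 0 0 0; 0 0 0 0.07 0 0 0; 0 0 0 0.07 0 0 0; 0 0 0 0.07 0 0 0; 0 0 0 0.05 0 0 0; 0 0 0 0 0 0 0; 0 0 0 0 0 0 0; 0 0 0 0 0 0 0")

```text
t: 17.65
eef_pos: [545.8, 33.8, 115.8]
tcp_rot: [-0.043, 1.57, -0.459]
ft_force: [-0.5, 0.2, 1.2]
opening: 0.14
```

Run:
```python
from h import *
need([545.6,34.5,115.7],1.494-.6); snap("wrist",12)
a=cv2.imread("pics/wrist12.png")[130:270,220:420]; cv2.imwrite("pics/w12c.png",cv2.resize(a,(800,560),interpolation=cv2.INTER_CUBIC))
```

```text
t 17.65 pos [545.8  33.8 115.8] jawyaw 1.154 toolx [ 0.001 -0.001 -1.   ] F [-0.5  0.2  1.2] M [0.09 0.09 0.07] open 0.14
shift(now) [ 0.1  0.6 -0.4] turn [ 0.26   0.001 -0.   ] shift(in target frame) [ 0.1  0.5 -0.6]
```

View pics/w12c.png

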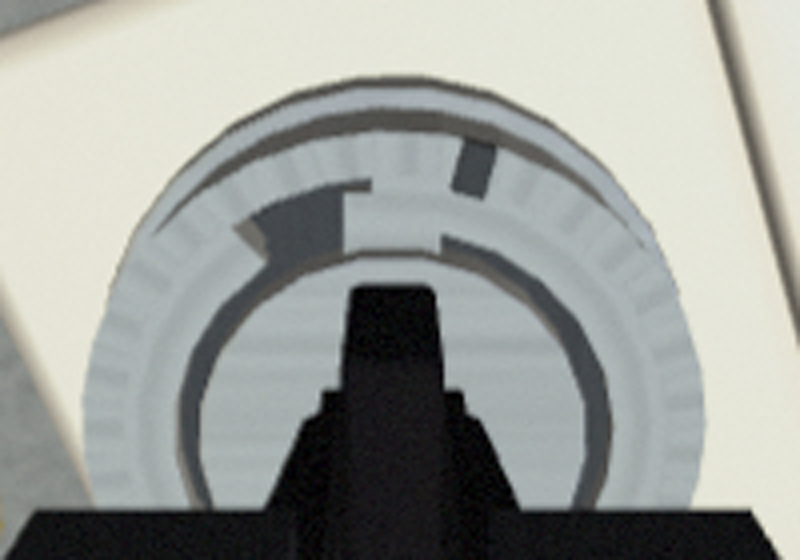

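The lid turns with the fingers. Its lug (342–442 in the crop) is sliding under the lip, and the pip is still ahead at (475,168). About 0.26 rad remains.

Call:
servo_tool(steps="0 0.3 -0.3 0.07 0 0 0; 0 0 0 0.07 0 0 0; 0 0 0 0.06 0 0 0; 0 0 0 0.04 0 0 0; 0 0 0 0 0 0 0; 0 0 0 0 0 0 0; 0 0 0 0 0 0 0; 0 0 0 0 0 0 0")

```text
t: 18.5
eef_pos: [545.7, 33.9, 115.8]
tcp_rot: [-0.1, 1.569, -0.757]
ft_force: [-0.7, 0.4, 1.2]
opening: 0.146
```

Run:
```python
from h import *
need([545.6,34.5,115.7],1.494-.6); snap("wrist",13); need([545.6,34.5,115.7],1.494-.6)
a=cv2.imread("pics/wrist13.png")[130:270,220:420]; cv2.imwrite("pics/w13c.png",cv2.resize(a,(800,560),interpolation=cv2.INTER_CUBIC))
```

```text
t 18.5 pos [545.7  33.9 115.8] jawyaw 0.913 toolx [ 0.001 -0.001 -1.   ] F [-0.7  0.4  1.2] M [0.05 0.04 0.09] open 0.146
shift(now) [ 0.1  0.4 -0.5] turn [0.019 0.002 0.   ] shift(in target frame) [ 0.1  0.4 -0.5]
t 18.55 pos [545.7  33.8 115.8] jawyaw 0.913 toolx [ 0.001 -0.001 -1.   ] F [-0.5  0.5  1.8] M [0.07 0.06 0.07] open 0.142
shift(now) [ 0.1  0.5 -0.5] turn [0.019 0.002 0.   ] shift(in target frame) [ 0.1  0.4 -0.5]
```

View pics/w13c.png

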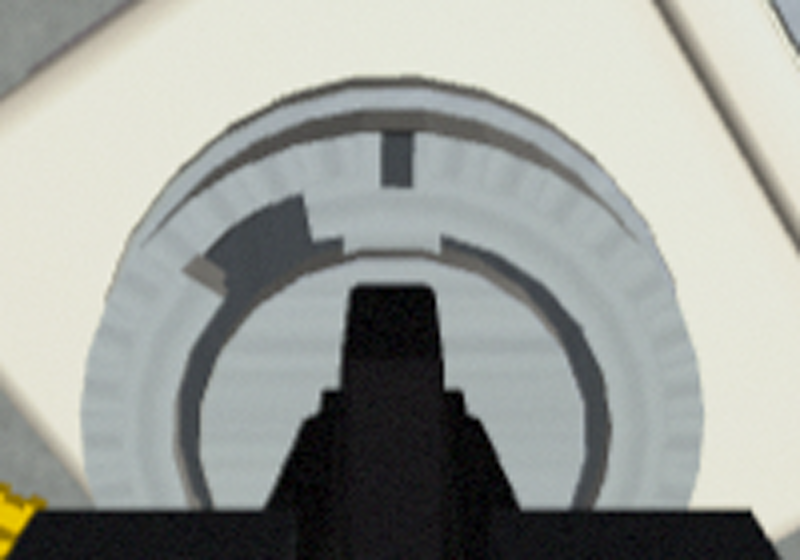

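The bar (column 392 of the crop) points at the pip (column 396). I'll make a last small trim, then a stillness check.

Call:
servo_tool(steps="0 0 0 0.02 0 0 0; 0 0 0 0 0 0 0; 0 0 0 0 0 0 0; 0 0 0 0 0 0 0; 0 0 0 0 0 0 0; 0 0 0 0 0 0 0; 0 0 0 0 0 0 0; 0 0 0 0 0 0 0")

```text
t: 19.35
eef_pos: [545.7, 33.8, 115.8]
tcp_rot: [-0.08, 1.569, -0.758]
ft_force: [-0.9, -0.3, 0.9]
opening: 0.145
```

Run:
```python
from h import *
need([545.6,34.5,115.7],1.494-.6); snap("wrist",14); snap("side",14); need([545.6,34.5,115.7],1.494-.6)
a=cv2.imread("pics/wrist14.png")[130:270,220:420]; b=cv2.imread("pics/side14.png")[80:300,150:440]
cv2.imwrite("pics/w14c.png",np.hstack([cv2.resize(a,(400,280)),cv2.resize(b,(369,280))]))
```

```text
t 19.35 pos [545.7  33.8 115.8] jawyaw 0.892 toolx [ 0.001 -0.001 -1.   ] F [-0.9 -0.3  0.9] M [0.13 0.05 0.09] open 0.145
shift(now) [ 0.1  0.4 -0.5] turn [-0.002  0.002  0.   ] shift(in target frame) [ 0.1  0.4 -0.5]
t 19.45 pos [545.7  33.9 115.8] jawyaw 0.892 toolx [ 0.001 -0.001 -1.   ] F [-0.5 -0.8  1.3] M [0.09 0.07 0.13] open 0.145
shift(now) [ 0.1  0.4 -0.5] turn [-0.002  0.002  0.   ] shift(in target frame) [ 0.1  0.4 -0.5]
```

View pics/w14c.png

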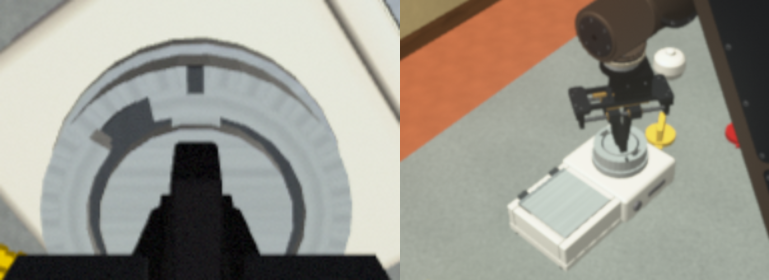

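In the left half, the bar at column 196 points at the pip at column 195. In the right half, the guard lies flat at (570,210). Yaw and force are steady, so I'm handing in.

```bash
python3 -c "
from cell import order
print(order.job_done())
from h import *
need([545.6,34.5,115.7],.894)"
```

```text
the job is handed in; nothing more can be done
None
the job is handed in; nothing more can be done
```

I handed the job in at about 19.5 s. The guard is shut and the lid is in the mouth, held at the half-way pips. The hand-in reported no verdict.

- **Guard:** I pressed it down gently with the shut fingers until it met its stop at about 12 N. Depth afterwards showed its face level at 76 mm (75 mm expected), and it still looked flat in the last side view.
- **Lid:** I gripped the grey lid by its black bar, lowered it through the gaps until it seated, and twisted it clockwise 0.60 rad. At the last check the bar pointed at the pip. The tool's heading was steady, and about 0.1 N m of spring torque was felt. The fingers were 13.8 mm apart on the 14 mm bar.
- **Estimated, not measured:** I had no direct reading of the drive angle or the grip force. From the twist less the stated play, the drive should be at about 0.54 rad.
- **Disagreements:** The side camera put the lid and mouth 2 to 5 mm off from the wrist camera in y. I used the wrist views. The tilt from a plane fit on the wrist view of the shut guard was unusable, so I relied on the row-by-row heights instead.
- **Bystanders:** The jar, the salt cellar and the spatula were never approached or touched, but I did not measure their final positions.

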